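# Load the vacuum chamber and set its two valve levers

### The job

Get the vacuum chamber ready for a slow pump-down: stand the two crimp-top bottles from the tray upright in the two gaps of the cluster in the round steel dish, setting them down gently, then lower the clear dome gently over the dish so that it sits flat and centred on the plate's gasket. Shut the vent valve fully (the lever beside the filter, square across the pipe) and bring the vacuum valve (the lever beside the pump) back to half open, 45 degrees to the pipe. The valves may be set before or after loading; leave the other things on the bench and tray where they stand.

Things in the scene. Friction and masses are not known exactly. Their poses are not given: they have to be found in the camera images.
- bottle1: amber glass crimp-top bottle with a bright aluminium cap, standing upright; origin at the centre of its underside, z up. All seven are alike: 86 tall; body 44 in diameter up to 43 high, shoulder to 56, neck 18 in diameter, cap 21 in diameter from 66 to 86; 0.08 to 0.16 kg; one of the five already in the dish
- bottle2: amber glass crimp-top bottle with a bright aluminium cap, standing upright; origin at the centre of its underside, z up. All seven are alike: 86 tall; body 44 in diameter up to 43 high, shoulder to 56, neck 18 in diameter, cap 21 in diameter from 66 to 86; 0.08 to 0.16 kg; one of the five already in the dish
- bottle3: amber glass crimp-top bottle with a bright aluminium cap, standing upright; origin at the centre of its underside, z up. All seven are alike: 86 tall; body 44 in diameter up to 43 high, shoulder to 56, neck 18 in diameter, cap 21 in diameter from 66 to 86; 0.08 to 0.16 kg; one of the five already in the dish
- bottle4: amber glass crimp-top bottle with a bright aluminium cap, standing upright; origin at the centre of its underside, z up. All seven are alike: 86 tall; body 44 in diameter up to 43 high, shoulder to 56, neck 18 in diameter, cap 21 in diameter from 66 to 86; 0.08 to 0.16 kg; one of the five already in the dish
- bottle5: amber glass crimp-top bottle with a bright aluminium cap, standing upright; origin at the centre of its underside, z up. All seven are alike: 86 tall; body 44 in diameter up to 43 high, shoulder to 56, neck 18 in diameter, cap 21 in diameter from 66 to 86; 0.08 to 0.16 kg; one of the five already in the dish
- bottle6: amber glass crimp-top bottle with a bright aluminium cap, standing upright; origin at the centre of its underside, z up. All seven are alike: 86 tall; body 44 in diameter up to 43 high, shoulder to 56, neck 18 in diameter, cap 21 in diameter from 66 to 86; 0.08 to 0.16 kg; one of the two on the tray, to be moved
- bottle7: amber glass crimp-top bottle with a bright aluminium cap, standing upright; origin at the centre of its underside, z up. All seven are alike: 86 tall; body 44 in diameter up to 43 high, shoulder to 56, neck 18 in diameter, cap 21 in diameter from 66 to 86; 0.08 to 0.16 kg; one of the two on the tray, to be moved
- dish: fixed round steel dish lying concentric on the vacuum plate: 150 outside and 144 inside in diameter, rim 30 and floor 6 above its underside; origin at the centre of its underside, 25 above the bench. x points from the middle to one of the two empty places in its cluster of bottles; the other empty place lies 120 degrees anticlockwise from it, seen from above
- dish_floor (a point): centre of the dish's inner floor (31 above the bench), where the bottles stand in a hexagonal cluster of seven: one in the middle and six round it, centres about 47 from the middle and 60 degrees apart. Two of the six outer places, not next to each other, are empty; five bottles stand loose in the others
- dome: loose clear plastic dome with a black foot ring and a black knob on top, 0.38 to 0.54 kg, standing on the bench: foot 197 outside and 181 inside in diameter, 108 high to the crown, 150 to the top of the knob; knob 32 in diameter from 124 up, on a neck 20 in diameter. It clears the bottles when lowered straight over them. Origin at the centre of its underside, z up
- rig: fixed vacuum rig; origin at bench level under the centre of its round plate (220 in diameter, 25 high). On its -y side, 150 off, a pipe 16 in diameter runs along rig x, 55 above the bench, with two lever valves; at rig x = 20 between them a round gauge (48 in diameter, top 128 above the bench), at the -x end a filter 30 in diameter, at the +x end from rig x = 190 the pump, 110 high
- seat (a point): centre of the plate's top face (25 above the bench), where the dome's underside must be centred, on the flat black gasket ring (162 to 212 in diameter) that is level with this point
- vent (a joint): angle in rad of the vent valve's lever (next to the filter, -x end), turning about the vertical: 0 = shut, against its stop, lever square across the pipe and pointing to rig -y; it grows clockwise seen from above to 1.571 = fully open, lever along the pipe towards the filter (rig -x). It stays where it is left; about 0.22 N m of friction
- vent_stem (a point): hinge axis of the vent lever, at lever height (98 above the bench)
- vent_grip (a point): on the vent lever's black sleeve, 66 from the hinge. The lever is horizontal, its sleeve 14 wide and 10 high, reaching from 35 to 93 from the hinge
- vac (a joint): angle in rad of the vacuum valve's lever (next to the pump, +x end), turning about the vertical: 0 = shut, square across the pipe and pointing to rig -y; it grows anticlockwise seen from above to 1.571 = fully open, along the pipe towards the pump (rig +x); half open is 0.785. It stays where it is left; about 0.22 N m of friction. White ticks under the lever mark shut, half, open
- vac_stem (a point): hinge axis of the vacuum lever, at lever height (98 above the bench)
- vac_grip (a point): on the vacuum lever's black sleeve, 66 from the hinge; same lever as the vent's
- tray: fixed shallow steel tray, 250 (its x) by 200 (its y), wall 16 high, floor 3 above the bench; origin at the centre of its underside. The two bottles to be moved stand on it among three other things
- reagent: bystander on the tray: larger amber bottle with black screw cap and paper label, 56 in diameter, 108 high; origin at the centre of its underside
- beaker: bystander on the tray: empty glass beaker, 56 in diameter, 72 high; origin at the centre of its underside
- smallplates: bystander on the tray: stack of four small culture dishes, 54 in diameter, 60 high; origin at the centre of its underside
- reagent_b: bystander on the bench close to the vent lever: a bottle like reagent, 56 in diameter, 108 high; origin at the centre of its underside
- dropper: bystander on the bench close to the vacuum lever: white plastic bottle with a grey cap, 52 in diameter, 117 high; origin at the centre of its underside
Things that resemble listed ones, but are neither listed nor needed, are in the scene too. What is shaped like the bottle7 but purple is not meant.

How it is judged:
By the outcome, as a careful person would: the job done as asked, in the order asked, and still so for the second after the job is handed in, with the robot touching nothing.
It also fails if it takes over 72 s, if anything falls off the work surface, if the arm or the gripper's body presses on something with over 40 N, if the wrist force passes 120 N, or if a joint passes its speed limit or range.

### The arm

A 6-joint arm with a two-finger parallel gripper is mounted at the origin on the work surface. World frame = base frame: x ahead of the robot, y to its left, z up, the work surface at z = 0. Lengths are in mm, angles in rad, forces in N, time in s.
With the tool pointing down it reaches from about 275 to 875 mm from the base axis. Payload 12.5 kg.
Tool frame: the origin (TCP) lies midway between the tips of the shut fingers; the grasp point (between the pads) lies 19 mm behind it (arm.grasp_offset is the distance from the TCP to the grasp point, in mm); z points along the fingers, y is the line along which they close (so a half turn about z gives the same grasp; the last joint's range is limited). The gripper opens to 85 mm and grips with 20 to 120 N. Pads are 22 mm wide; open, the fingers measure 114 mm over their backs; the gripper's body (76 mm by 85 mm) begins 54 mm behind the grasp point. The pads swing forward as they close: fully open they stand 13 mm farther back than shut.
Start: joints at [-1.429, 0.351, 1.652, -0, 1.139, -0.085], TCP at [123.694, -535.896, 231.29] pointing down, gripper open.
Joint ranges: [-2.75, 2.75], [-0.79, 2.1], [0.01, 2.65], [-1.57, 4.71], [0.07, 3.14], [-2.87, 2.87]. Speed limits (rad/s): [2.22, 2.22, 2.79, 3.14, 3.14, 3.14].

### API

Orientations are given as a unit quaternion [x, y, z, w].
In Python, from cell import arm, optics gives the robot as it stands. Calls block until the motion is done:
- arm.move_pose(position, orientation): joint-space move of the TCP to a pose.
- arm.movel(position, max_speed=150, rotation=None, f_stop=None): straight line of the TCP; rotation=None keeps the orientation; max_speed is the mean speed in mm/s. With f_stop (N) it stops when the force on the tool has changed by that much, and returns True; else False.
- arm.movej(angles): joint-space move.
- arm.set_gripper(opening, effort=None): opening from 0.0 (shut) to 1.0 (fully open); effort is the grip in N (None keeps the last); returns when the fingers have stopped.
- arm.hold(seconds).
- arm.inverse_kinematics(position, orientation): joint angles nearest the present ones, or None.
- arm.read_state(): the state.
- optics.snapshot(name): name is "side" or "top" or "wrist"; returns a dict with "pixels" (480x640x3 uint8, blue, green, red), "vertical_fov" (degrees; the focal length in pixels is half the picture's height over the tangent of half this angle, whatever the lens; pixels are square), "cx", "cy" (the principal point, pixels), "k1" (the pictures are not rectified: a ray, as slopes to the right and down, at radius r is drawn at 1 + k1 r^2 times it, then the intrinsics apply), "world_from_camera" (4x4, takes a point from camera to world coordinates); the wrist camera has in their place "T_tool_cam" (4x4, takes a point from camera to tool coordinates, whose origin is the TCP and whose axes are the flange's). Camera axes: x right, y up, looking along -z (the intrinsics and any distortion apply to the point x, -y, -z); pixel columns grow to the right and rows downward; lengths in mm; the calibration is good to about 2 mm. A picture is of the moment at which its call begins: read the wrist's pose just before it. There is no depth.
A pose or a line that the arm cannot do raises arm.MotionError and nothing moves.
- arm.close_job(): hands the job in; it is judged then, once.
The state is a dict: "clock": time; "joint_pos": joint angles; "joint_vel": joint speeds; "tau": joint torques, N m; "tool_pos": TCP position; "tcp_rot": TCP orientation; "wrist_force": force on the tool from outside, world axes, zero at the start; "wrist_torque": the same for the moment, N m; "opening": opening from 0.0 (shut) to 1.0 (fully open); "grip_force": force on a finger pad.
Only numpy, scipy, OpenCV 4.12 (cv2) and the standard library are available. Lean on these libraries where they do the work, as an engineer would, in place of code of your own. Each camera call takes 0.05 s, during which the arm holds its last target. There are 200 camera calls.

## Working session

There is one attempt and no reset: what is moved stays moved. The work goes in short steps, each a Python script; the robot and the scene stay as the last script left them, time stands still between calls to the robot, and variables do not carry over. Pictures are saved under pics/ and viewed, at most 10 in all, crops included, and the job is handed in when it is done.

```bash
ls; mkdir -p pics
python3 - <<'E'
from cell import arm, optics
import cv2,json,numpy as np
for n in("top","side"):
    s=optics.snapshot(n); cv2.imwrite(f"pics/{n}0.png",s["pixels"])
    print(n,{k:(np.round(v,4).tolist() if not np.isscalar(v) else v) for k,v in s.items() if k!="pixels"})
s=arm.read_state();print({k:np.round(v,3).tolist() for k,v in s.items()})
s=optics.snapshot("wrist");print({k:np.round(v,4).tolist() for k,v in s.items() if k!="pixels"}, arm.grasp_offset)
cv2.imwrite("pics/wrist0.png",s["pixels"])
E
```

```text
pics
top {'vertical_fov': 44.8035183101896, 'cx': 314.33834793181285, 'cy': 242.60182588471434, 'k1': -0.17729559636962103, 'world_from_camera': [[0.0202, 0.9869, -0.1603, 360.6317], [-0.9996, 0.017, -0.0209, -70.9454], [-0.0179, 0.1607, 0.9868, 1428.1], [0.0, 0.0, 0.0, 1.0]]}
side {'vertical_fov': 53.6435450006763, 'cx': 333.15644825267253, 'cy': 241.4061499340615, 'k1': -0.03317557757157097, 'world_from_camera': [[0.8135, 0.428, -0.3938, 73.5792], [-0.5813, 0.6186, -0.5286, -714.3243], [0.0173, 0.6589, 0.752, 1019.1387], [0.0, 0.0, 0.0, 1.0]]}
{'clock': 0.1, 'joint_pos': [-1.429, 0.351, 1.652, -0.0, 1.139, -0.085], 'joint_vel': [-0.001, -0.001, -0.002, -0.001, -0.003, 0.001], 'tau': [0.001, -50.683, -29.188, -0.0, 0.003, -0.0], 'tool_pos': [123.639, -535.618, 230.811], 'tcp_rot': [0.994, 0.113, -0.0, -0.001], 'wrist_force': [0.498, -0.442, 0.679], 'wrist_torque': [0.011, -0.047, 0.039], 'grip_force': 0.0, 'opening': 1.001}
{'vertical_fov': 59.5641, 'cx': 326.1627, 'cy': 242.0155, 'k1': 0.0008, 'T_tool_cam': [[0.0009, 0.9569, 0.2904, 73.008], [1.0, -0.0007, -0.0005, 0.5647], [-0.0003, 0.2904, -0.9569, -142.7341], [0.0, 0.0, 0.0, 1.0]]} 18.700000000000003
```

View pics/top0.png

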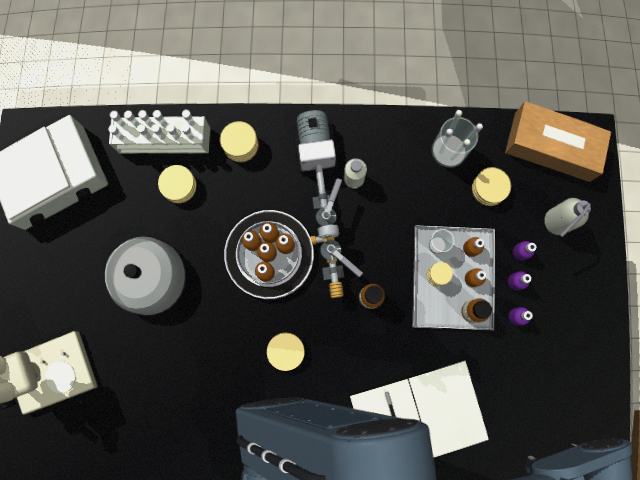

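View pics/side0.png

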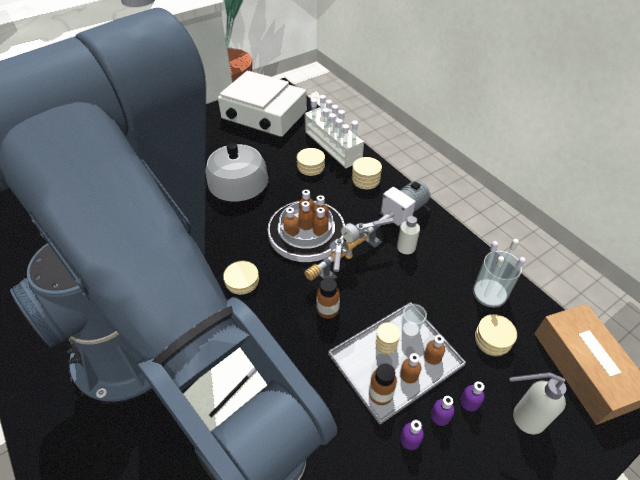

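Top view: the tray at (455,278) holds two candidates for bottle6 and bottle7, at (475,246) and (478,277). Lookalikes are the purple bottles (525,250), (520,282) and (521,317), the reagent (479,310) and reagent_b (372,296). The dish is at (269,254) with gaps lower-right and upper-left or left. The dome is at (145,275), the vent lever runs (331,250)→(362,276) and the vac lever runs (326,215)→(339,181). I choose the two amber bottles with aluminium caps on the tray. Next I'll take close-ups with the wrist camera.

```bash
cat > h.py <<'E'
from cell import arm, optics
import cv2, numpy as np, pickle
from scipy.spatial.transform import Rotation as R
def snap(name):
    st=arm.read_state(); s=optics.snapshot(name)
    if name=="wrist":
        T=np.eye(4); T[:3,:3]=R.from_quat(st["tcp_rot"]).as_matrix(); T[:3,3]=st["tool_pos"]
        s["W"]=T@s["T_tool_cam"]
    else: s["W"]=np.array(s["world_from_camera"])
    return s
def K(s):
    f=240/np.tan(np.radians(s["vertical_fov"])/2)
    return np.array([[f,0,s["cx"]],[0,f,s["cy"]],[0,0,1.]]),np.array([s["k1"],0,0,0,0])
def onz(s,px,z):
    k,d=K(s); p=cv2.undistortPoints(np.array(px,float).reshape(-1,1,2),k,d).reshape(-1,2)
    r=np.c_[p[:,0],-p[:,1],-np.ones(len(p))]@s["W"][:3,:3].T; o=s["W"][:3,3]
    return (o+r*((z-o[2])/r[:,2])[:,None])[:,:2]
def topx(s,P):
    P=np.array(P,float).reshape(-1,3); c=(P-s["W"][:3,3])@s["W"][:3,:3]
    k,d=K(s); q=np.c_[c[:,0],-c[:,1],-c[:,2]]
    return cv2.projectPoints(q.reshape(-1,1,3),np.zeros(3),np.zeros(3),k,d)[0].reshape(-1,2)
def q(phi): return [np.cos(phi/2),np.sin(phi/2),0,0]   # tool x at phi, y at phi-90deg
def save(s,n): pickle.dump(s,open(n+".pkl","wb")); cv2.imwrite(f"pics/{n}.png",s["pixels"])
def load(n): return pickle.load(open(n+".pkl","rb"))
E
python3 - <<'E'
from h import *
s=snap("top"); pickle.dump(s,open("top.pkl","wb"))
for n,p,z in [("dish",(269,254),25),("b6",(478,241),89),("b7",(480,276),89),("dome",(131,271),150),("domefoot",(145,275),54),("ventstem",(331,250),98),("venttip",(362,276),98),("vacstem",(326,215),98),("vactip",(339,181),98),("reagb",(372,294),108),("drop",(356,165),117),("filt",(336,290),55),("pump",(318,158),110)]:
    print(n,onz(s,[p],z).round(0)[0])
c=onz(s,[(455,278)],40)[0]; d=onz(s,[(269,254)],25)[0]; m=onz(s,[(131,271)],150)[0]; l=onz(s,[(330,232)],98)[0]
for n,p,z,ph in [("w_tray",c,270,np.pi/2-1.4),("w_lev",l+[0,20],290,0.3),("w_dish",d,270,0.3),("w_dome",m,340,0.7)]:
    arm.move_pose([p[0],p[1],z],q(ph)); save(snap("wrist"),n); print(n,arm.read_state()["clock"],arm.read_state()["tool_pos"])
import cv2
I=[cv2.imread(f"pics/{n}.png") for n in("w_tray","w_lev","w_dish","w_dome")]
cv2.imwrite("pics/m1.png",cv2.resize(np.vstack([np.hstack(I[:2]),np.hstack(I[2:])]),(800,600),interpolation=cv2.INTER_AREA))
E
```

```text
dish [558.  69.]
b6 [ 589. -428.]
b7 [ 506. -431.]
dome [496. 369.]
domefoot [497. 367.]
ventstem [560. -82.]
venttip [ 501. -154.]
vacstem [642. -69.]
vactip [725. -98.]
reagb [ 459. -176.]
drop [ 759. -137.]
filt [471. -95.]
pump [777. -48.]
w_tray 1.775 [ 504.76688132 -382.99575114  269.92677671]
w_lev 3.1 [602.16431469 -59.9492148  289.85989543]
w_dish 3.7583 [558.87021085  67.98864141 270.18696639]
w_dome 5.0083 [496.75403723 368.11851993 339.64109326]
```

View pics/m1.png

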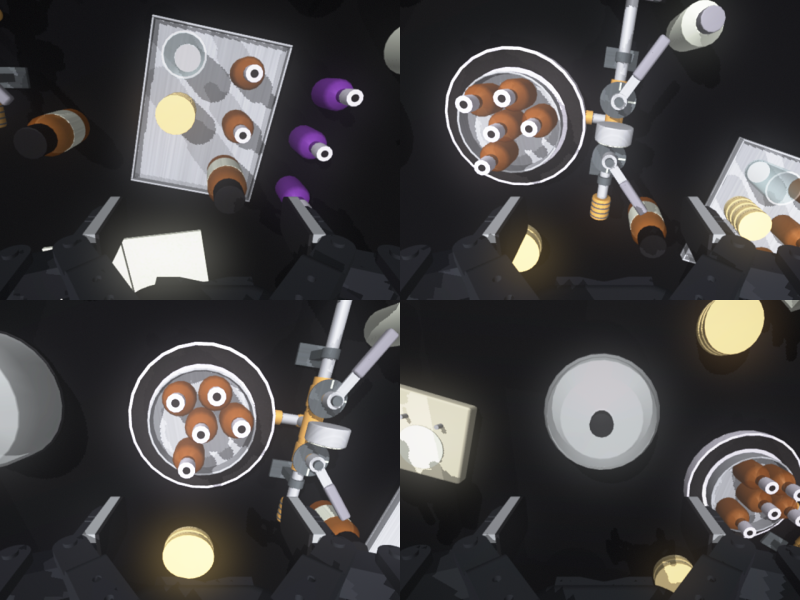

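The wrist mosaic shows all targets:
- **Tray:** amber bottles with caps at m1 (255,73) and (243,133), clearly distinct from the purple ones.
- **Dish:** caps at (177,402), (217,397), (241,428), (201,434) and (187,469), so the gaps are lower-right and left.
- **Knob:** (601,424).
- **Levers:** from (618,100) and (608,163).

Now I'll measure them.

```bash
cat >> h.py <<'E'
def caps(s,z,roi=None):
    """cap centres: dark septum holes inside bright aluminium rings"""
    im=s["pixels"]; g=im.min(2); m=(g>185).astype(np.uint8)
    cs,hr=cv2.findContours(m,cv2.RETR_CCOMP,cv2.CHAIN_APPROX_NONE); out=[]
    for c,h in zip(cs,hr[0]):
        if h[3]>=0 and 15<cv2.contourArea(c)<400 and len(c)>=5:
            (u,v),(a,b),_=cv2.fitEllipse(c)
            if max(a,b)/min(a,b)<1.8: out.append((u,v,cv2.contourArea(c)))
    out=np.array(out); return out,onz(s,out[:,:2],z)
def circ(p):
    A=np.c_[2*p,np.ones(len(p))]; x=np.linalg.lstsq(A,(p**2).sum(1),rcond=None)[0]
    c=x[:2]; r=np.sqrt(x[2]+c@c); return c,r,np.linalg.norm(p-c,axis=1)-r
E
python3 - <<'E'
from h import *
for n,z in(("w_tray",89),("w_dish",117),("w_lev",117)):
    o,p=caps(load(n),z); print(n,np.c_[o,p].round(1).tolist())
# plate: outer white edge, radial scan from a guess
for n in("w_dish","w_lev"):
    s=load(n); g=s["pixels"].min(2); pts=[]
    c=np.array([558.,69.])
    for a in np.radians(np.arange(0,360,4)):
        r=np.arange(96,125,0.25); P=np.c_[c[0]+r*np.cos(a),c[1]+r*np.sin(a),np.full(len(r),25)]
        uv=topx(s,P).round().astype(int)
        if (uv.min()<0) or (uv[:,0]>639).any() or (uv[:,1]>479).any(): continue
        v=g[uv[:,1],uv[:,0]]; k=np.where(v>150)[0]
        if len(k)and (r[k[-1]]-r[k[0]])<10: pts.append(P[k[0]:k[-1]+1,:2].mean(0))
    pts=np.array(pts); cc,r,e=circ(pts)
    for _ in range(3): w=abs(e)<2.5; pts=pts[w]; cc,r,e=circ(pts)
    print(n,"ring",cc.round(1),r.round(1),e.std().round(2),len(pts))
s=load("w_dome"); g=s["pixels"].max(2)
m=np.zeros_like(g); m[150:250,260:390]=(g[150:250,260:390]<70)
nc,l,st,ce=cv2.connectedComponentsWithStats(m); i=1+st[1:,4].argmax(); print("knob",st[i],ce[i],onz(s,[ce[i]],137),onz(s,[ce[i]],150))
im=load("w_lev")["pixels"][20:400,270:480]; t=load("w_tray")["pixels"][60:380,180:480]
a=cv2.resize(im,None,fx=1.55,fy=1.55,interpolation=2); b=cv2.resize(t,None,fx=1.5,fy=1.5,interpolation=2)
C=np.zeros((590,326+450,3),np.uint8); C[:a.shape[0],:a.shape[1]]=a; C[:b.shape[0],326:326+b.shape[1]]=b; cv2.imwrite("pics/m2.png",C)
E
```

```text
w_tray [[519.3, 246.0, 130.0, 503.3, -542.4], [388.3, 216.5, 134.5, 509.2, -432.8], [568.1, 156.6, 151.5, 578.1, -557.4], [406.9, 117.4, 164.5, 585.1, -430.4]]
w_dish [[298.0, 272.8, 134.0, 513.3, 76.0], [508.5, 264.0, 266.0, 566.7, -72.7], [321.0, 215.5, 147.0, 560.7, 72.4], [386.2, 206.6, 149.5, 580.9, 29.6], [280.2, 164.8, 165.0, 587.0, 110.3], [346.5, 154.6, 168.0, 607.4, 68.2]]
w_lev [[335.4, 260.2, 235.0, 568.2, -78.7], [598.4, 273.0, 313.5, 620.3, -284.1], [205.5, 206.0, 135.0, 580.8, 29.7], [145.4, 214.5, 132.0, 560.6, 72.5], [162.1, 157.2, 149.5, 607.4, 68.3], [130.5, 268.3, 121.0, 513.2, 76.2], [101.0, 167.0, 150.0, 586.9, 110.5]]
w_dish ring [560.7  71.8] 107.3 0.28 88
w_lev ring [560.7  71.6] 107.3 0.29 80
knob [307 178  32  13  92] [322.86956522 181.83695652] [[510.15566725 382.87958288]] [[511.75280078 384.09341463]]
```

View pics/m2.png

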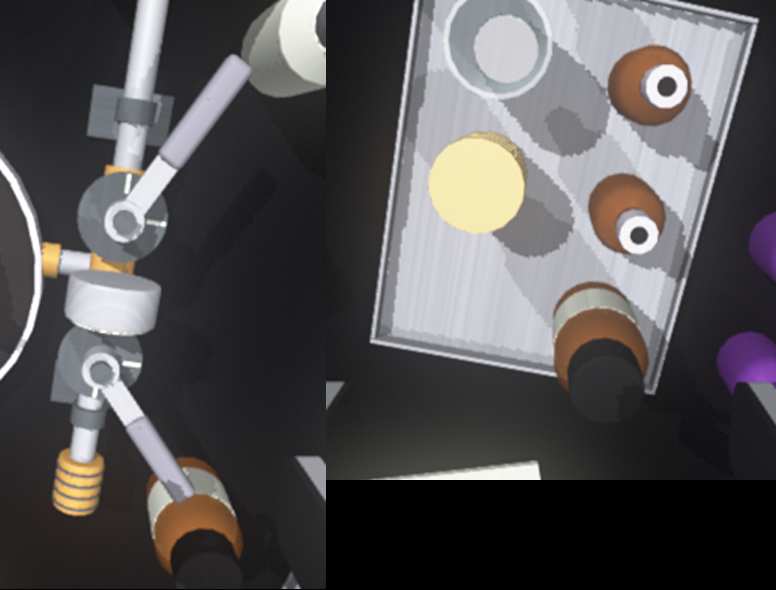

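The crop confirms amber bottles with aluminium caps at m2 (666,86) and (638,236). The vac stem is at (124,222) with lever tip (240,65), close to the dropper. The vent stem is at (101,371) with tip (187,493), above reagent_b. The dish centre and cluster agree (spacing 46.5–47.6, ring radius 107). Next: cancel the hand-eye bias with rotated views, then grasp bottle6.

Run:
```python
from h import *
c=np.array([560.7,71.8])
for n,ph in(("d1",2.2),("d2",-0.9)):
    arm.move_pose([c[0],c[1],270],q(ph)); save(snap("wrist"),n)
base=np.array([[513.3,76],[560.7,72.4],[580.9,29.6],[587,110.3],[607.4,68.2]])
A=[];b=[]
for n,ph in(("w_dish",.3),("d1",2.2),("d2",-.9)):
    s=load(n); X=s["W"][:3,:3]@np.linalg.inv(s["T_tool_cam"][:3,:3]) if True else 0
    o,p=caps(s,117)
    for i,t in enumerate(base):
        d=np.linalg.norm(p-t,axis=1); k=d.argmin()
        if d[k]>8: print("miss",n,i); continue
        for ax in(0,1):
            r=np.zeros(12); r[2*i+ax]=1; r[10:]=X[ax,:2]; A.append(r); b.append(p[k][ax])
A=np.array(A);b=np.array(b); x=np.linalg.lstsq(A,b,rcond=None)[0]
print("caps",x[:10].reshape(5,2).round(1).tolist(),"e_tool",x[10:].round(2),"rms",(A@x-b).std().round(2))
np.save("e.npy",x[10:]); np.save("capsd.npy",x[:10].reshape(5,2))
s=load("w_tray"); X=s["W"][:3,:3]@np.linalg.inv(s["T_tool_cam"][:3,:3])
o,p=caps(s,89); p=p-(X[:2,:2]@x[10:]); print("tray",p.round(1).tolist())
np.save("tray.npy",p)
t=load("top"); o,pt=caps(t,89) if True else 0
print("top",[(pt[np.linalg.norm(pt-k,axis=1).argmin()]).round(1).tolist() for k in p], arm.read_state()["clock"])
```

```text
caps [[513.4, 76.2], [560.8, 72.5], [581.0, 29.6], [587.1, 110.4], [607.4, 68.3]] e_tool [-0.05  0.11] rms 0.04
tray [[503.3, -542.2], [509.2, -432.7], [578.1, -557.3], [585.2, -430.3]]
top [[502.9, -543.6], [509.2, -433.7], [577.7, -559.6], [585.1, -431.8]] 9.4833
```

The hand-eye bias is negligible at 0.1 mm. I'll pick bottle6 and set it in gap B.

```bash
cat >> h.py <<'E'
def pick(b):
    arm.set_gripper(0.7); arm.move_pose([b[0],b[1],230],q(0)); arm.movel([b[0],b[1],62.5],200)
    arm.set_gripper(0.0,40); s=arm.read_state(); print("grip",s["opening"],s["grip_force"],s["tool_pos"].round(1) if hasattr(s["tool_pos"],"round") else s["tool_pos"])
    arm.movel([b[0],b[1],250],250)
def place(p,ph):
    arm.move_pose([p[0],p[1],250],q(ph)); arm.movel([p[0],p[1],180],200); arm.movel([p[0],p[1],97],80)
    st=arm.read_state(); print("above",np.round(st["tool_pos"],1),np.round(st["wrist_force"],1),st["opening"])
    h=arm.movel([p[0],p[1],88],12,f_stop=2.0)
    st=arm.read_state(); print("down",h,np.round(st["tool_pos"],1),np.round(st["wrist_force"],1),st["clock"])
E
python3 - <<'E'
from h import *
p=np.load("tray.npy"); pick(p[3]); save(snap("wrist"),"held1")
place([534.2,33.4],np.radians(55.5))
E
```

```text
grip 0.2181055610823348 38.947253823280334 [ 585.6 -430.4   63.4]
above [534.5  33.4  97.5] [ 0.5 -0.7 -1. ] 0.21812961038890558
down True [534.2  33.5  91.3] [-0.5 -0.1  4.5] 18.0
```

Touchdown is at the expected height (91.3 against 91.4). Now release, fetch bottle7, place it in gap A and look.

Run:
```python
from h import *
arm.set_gripper(0.42); arm.movel([534.2,33.4,190],150)
p=np.load("tray.npy"); pick(p[1])
place([540.4,114.4],np.radians(115.5))
arm.set_gripper(0.42); arm.movel([540.4,114.4,190],150)
arm.move_pose([575,20,285],q(0.3)); s=snap("wrist"); save(s,"d3")
o,c=caps(s,117); c=c[np.linalg.norm(c-[560.7,71.7],axis=1)<70]; print(c.round(1).tolist()); print(arm.read_state()["clock"])
```

```text
grip 0.21580028001863544 38.90179932117462 [ 509.6 -432.9   63.3]
above [540.7 114.5  97.5] [ 0.8  0.5 -0.8] 0.2160908284618839
down True [540.4 114.4  91.3] [-0.8 -0.2  4.5] 27.7
[[532.9, 33.3], [513.4, 76.1], [538.3, 113.5], [560.6, 72.5], [580.9, 29.5], [587.0, 110.2], [607.4, 68.2]]
30.25
```

View pics/d3.png

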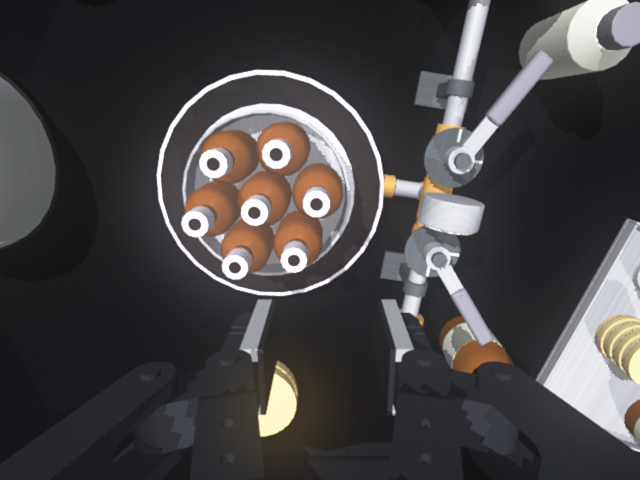

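Both bottles stand upright in the gaps, caps at d3 px (235,268) and (195,223), with spacings of at least 44.9 mm. Now I'll measure the dome knob from straight above.

Run:
```python
from h import *
k=np.array([496.5,368.5]); ph=0.65; u=np.array([np.cos(ph),np.sin(ph)])
arm.set_gripper(0.9)
arm.move_pose([*(k-73*u),290],q(ph)); s=snap("wrist"); save(s,"dm")
px=topx(s,[[*k,150]])[0]; print("exp",px, s["W"][:2,3])
g=cv2.cvtColor(s["pixels"],cv2.COLOR_BGR2GRAY)
r0,c0=max(0,int(px[1])-45),int(px[0])-45; w=g[r0:r0+90,c0:c0+90]
th,m=cv2.threshold(w,0,1,cv2.THRESH_BINARY_INV|cv2.THRESH_OTSU)
n,l,st,ce=cv2.connectedComponentsWithStats(m)
for i in range(1,n):
    if st[i,4]>200: 
        cc=ce[i]+[c0,r0]; print(th,st[i],cc,onz(s,[cc],150),onz(s,[cc],137),"dia",2*np.sqrt(st[i,4]/np.pi)*(s["W"][2,3]-150)/K(s)[0][0,0])
print(arm.read_state()["clock"])
```

```text
exp [324.28730356 114.55955471] [497.11104432 367.55862272]
161.0 [  16   11   49   51 1931] [319.31952356 104.59554635] [[499.44267254 374.72279439]] [[499.54988563 375.05221783]] dia 33.42762097302459
32.0333
```

View pics/dm.png

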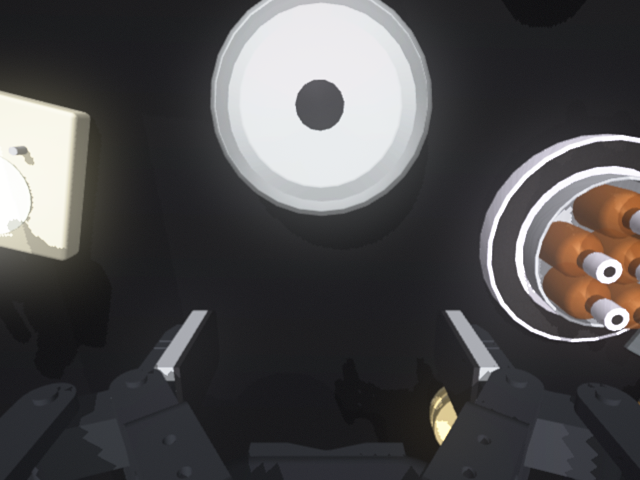

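The knob is at px (319,105), concentric with the dome outline, 33 mm in diameter, at world (499.5,374.8). Grasp, carry and lower it.

Run:
```python
from h import *
k=[499.5,374.8]; c=[560.7,71.7]
pr=lambda t:(lambda s:print(t,np.round(s["tool_pos"],1),np.round(s["wrist_force"],1),np.round(s["wrist_torque"],2),round(s["opening"],3),round(s["clock"],2)))(arm.read_state())
arm.move_pose([*k,210],q(0.65)); arm.movel([*k,119],130)
arm.set_gripper(0.0,80); pr("grip")
arm.movel([*k,140],60); pr("lift"); arm.movel([*k,290],220)
arm.move_pose([*c,290],q(0.3)); arm.movel([*c,152],100); pr("above")
h=arm.movel([*c,138],12,f_stop=2.5); pr(f"down {h}")
save(snap("side"),"sd")
```

```text
grip [499.6 375.  119.8] [-2.4 -0.4  4.9] [-0.04  0.39  0.01] 0.345 33.9
lift [499.5 374.8 140.1] [-0.7 -0.6 -3.9] [ 0.03  0.08 -0.03] 0.345 34.4
above [561.   71.7 152.6] [ 0.7  1.  -5.5] [-0.03 -0.06 -0.01] 0.345 37.95
down True [560.6  71.6 144.8] [-0.7 -1.6  5. ] [-0.05  0.12 -0.03] 0.345 38.63
```

Touchdown at 144.8 is exactly the expected 119.8 + 25. Release, raise, check the seat and look at the levers.

Run:
```python
from h import *
c=[560.7,71.7]; ph=0.3; u=np.array([np.cos(ph),np.sin(ph)])
arm.set_gripper(0.75); arm.movel([*c,230],200)
arm.set_gripper(0.0)
arm.move_pose([*(np.array([600,-40])-73*u),300],q(ph)); s=snap("wrist"); save(s,"lv")
save(snap("top"),"t2"); print(arm.read_state()["clock"])
im=s["pixels"]; print(topx(s,[[560.7,71.7,175],[560,-82,103],[642,-69,103]]).round(0).tolist())
a=cv2.resize(im,(800,600),interpolation=cv2.INTER_CUBIC); cv2.imwrite("pics/lv8.png",a)
```

```text
41.075
[[133.0, 122.0], [361.0, 180.0], [379.0, 71.0]]
```

View pics/lv8.png

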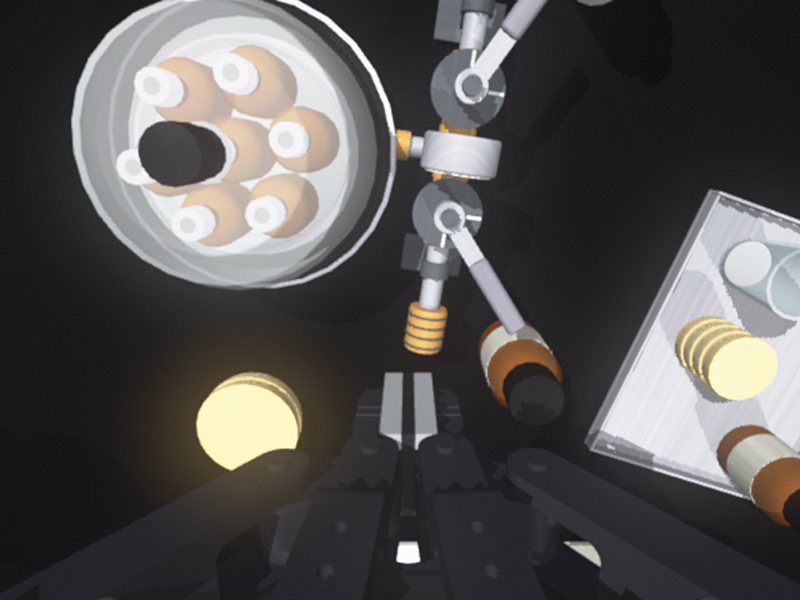

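The dome sits over the dish with all seven bottles standing. The vent stem is at (449,217) with lever end (514,329); the vac stem is at (471,86). Now the lever geometry.

Run:
```python
from h import *
a=load("w_lev"); b=load("lv")
for z in(98,103,106,110): print(z,"vent",onz(a,[(335.3,260)],z)[0].round(1),onz(b,[(359.2,173.6)],z)[0].round(1),"vac",onz(a,[(350,163.2)],z)[0].round(1),onz(b,[(376.8,68.8)],z)[0].round(1))
print("px sleeve",a["pixels"][80,411],a["pixels"][310,371],"metal",a["pixels"][140,367])
def sleeve(s,roi):
    x0,y0,x1,y1=roi; im=s["pixels"][y0:y1,x0:x1].astype(int)
    m=((im[...,0]-im[...,1]>6)&(im.min(2)>100)).astype(np.uint8)
    n,l,st,ce=cv2.connectedComponentsWithStats(m); i=1+st[1:,4].argmax()
    ys,xs=np.where(l==i); W=onz(s,np.c_[xs+x0,ys+y0],103); c=W.mean(0); U,S,V=np.linalg.svd(W-c,full_matrices=False)
    t=(W-c)@V[0]; w=(W-c)@V[1]; print("sleeve",st[i,4],c.round(1),"dir deg",np.degrees(np.arctan2(V[0][1],V[0][0])).round(1),"len",np.ptp(t).round(1),"wid",np.ptp(w).round(1))
sleeve(a,(370,40,450,130)); sleeve(a,(340,270,400,345)); sleeve(b,(370,200,420,275))
print("reag_b",onz(b,[(426,313)],108),"dropper",onz(a,[(497,29)],117))
```

```text
98 vent [562.1 -80.9] [564.  -79.9] vac [642.6 -67.7] [643.4 -67.4]
103 vent [563.8 -80.3] [564.5 -79.3] vac [643.1 -67.2] [642.8 -67. ]
106 vent [564.8 -79.9] [564.8 -78.9] vac [643.4 -67. ] [642.4 -66.8]
110 vent [566.1 -79.4] [565.2 -78.5] vac [643.7 -66.6] [641.9 -66.5]
px sleeve [206 191 193] [207 191 193] metal [242 237 236]
sleeve 1528 [703.8 -87.4] dir deg 160.7 len 58.9 wid 13.9
sleeve 943 [ 525.6 -125.7] dir deg -130.7 len 73.4 wid 13.6
sleeve 1046 [ 524.5 -126.1] dir deg -130.4 len 64.8 wid 13.3
reag_b [[ 466.70546836 -173.50143447]] dropper [[ 759.78865591 -133.59944078]]
```

The geometry checks out: the pipe is 149.8 mm from the plate centre, the stems sit at rig x −19 and 60 about the gauge at 20, and the rig x axis is at 8.8°. The vent is at about 0.86 rad and vac at about 1.09 rad. I'll grip each lever and turn it along its arc, vent first.

```bash
cat >> h.py <<'E'
def pr(t):
    s=arm.read_state(); print(t,np.round(s["tool_pos"],1),np.round(s["wrist_force"],1),np.round(s["wrist_torque"],2),round(s["opening"],3),round(s["clock"],2))
def lever(h,a0,a1,off,n,over=0,r=62,z=84):
    """grip the lever (world angle a0, deg) and turn it about h to a1; off turns the tool by 180 if wanted"""
    P=lambda a,zz=z:[h[0]+r*np.cos(np.radians(a)),h[1]+r*np.sin(np.radians(a)),zz]
    Q=lambda a:q(np.radians(a+off))
    arm.set_gripper(0.42); arm.move_pose(P(a0,190),Q(a0)); print("hit",arm.movel(P(a0),150,f_stop=12))
    arm.set_gripper(0.0,30); pr("grip")
    for a in np.linspace(a0,a1,n+1)[1:]: arm.movel(P(a),60,rotation=Q(a))
    pr("arc")
    if over: print("stop",arm.movel(P(a1+over),20,rotation=Q(a1+over),f_stop=9)); pr("end")
    a=np.degrees(np.arctan2(*(np.array(arm.read_state()["tool_pos"][:2])-h)[::-1])); print("angle",a)
    arm.set_gripper(0.42); arm.movel([*arm.read_state()["tool_pos"][:2],190],200); pr("up")
E
python3 - <<'E'
from h import *
lever(np.array([564.5,-79.3]),-130.5,-84.5,180,6,over=6)
E
```

```text
hit False
grip [ 524.7 -126.6   85. ] [-1.4  0.2  7.3] [0.18 0.22 0.07] 0.149 43.38
arc [ 571.3 -141.    85. ] [0.9 1.8 7.2] [ 0.22 -0.12  0.15] 0.155 45.12
stop True
end [ 575.1 -140.5   85. ] [-3.9 -1.2  6.7] [-0.18  0.58 -0.54] 0.155 45.44
angle -80.20553997465632
up [ 574.6 -140.1  188.9] [ 0.4  0.9 -0.5] [-0.01  0.02 -0.05] 0.418 46.47
```

The vent reached its stop at −80.2°, where −81.2° was expected. Now the vac lever.

Run:
```python
from h import *
lever(np.array([643,-67.1]),-18.7,-36.2,180,4)
ph=0.3; u=np.array([np.cos(ph),np.sin(ph)])
arm.set_gripper(0.0)
arm.move_pose([*(np.array([610,-50])-60*u),300],q(ph)); s=snap("wrist"); save(s,"lv2"); print(arm.read_state()["clock"])
cv2.imwrite("pics/lv28.png",cv2.resize(s["pixels"],(800,600),interpolation=cv2.INTER_CUBIC))
```

```text
hit False
grip [702.4 -86.9  85.3] [0.9 1.  7. ] [ 0.2   0.05 -0.27] 0.158 48.75
arc [ 693.4 -103.5   85.2] [-0.7  3.4  7.3] [ 0.41  0.21 -0.28] 0.158 49.75
angle -35.83166210653849
up [ 692.3 -103.7  188.7] [0.2 0.5 0.4] [0.01 0.01 0.01] 0.423 50.78
53.1833
```

View pics/lv28.png

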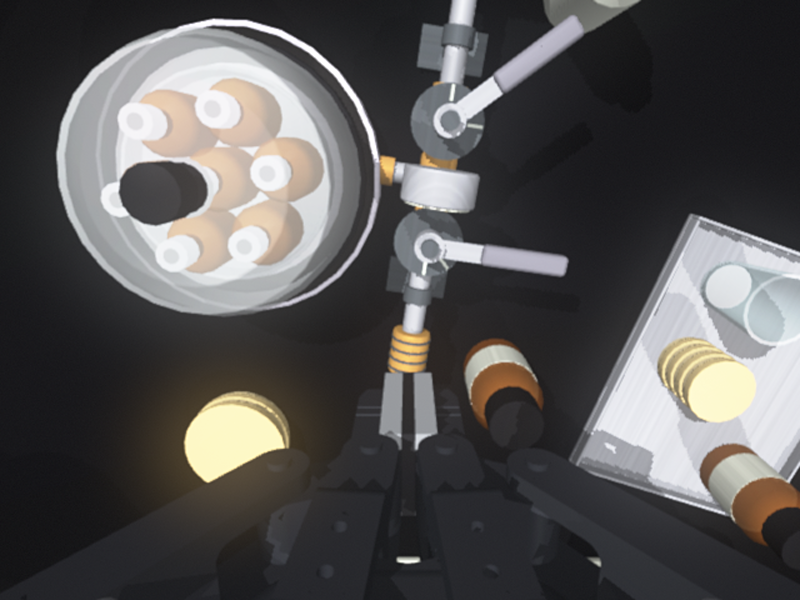

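The vent lever now lies square across the pipe (430,248)→(566,264), and the vac lever is at about 45° (450,120)→(582,22). I'll measure both angles and the dome's centring.

Run:
```python
from h import *
def sleeve(s,roi,stem):
    x0,y0,x1,y1=roi; im=s["pixels"][y0:y1,x0:x1].astype(int)
    m=((im[...,0]-im[...,1]>6)&(im.min(2)>100)).astype(np.uint8)
    n,l,st,ce=cv2.connectedComponentsWithStats(m); i=1+st[1:,4].argmax()
    ys,xs=np.where(l==i); W=onz(s,np.c_[xs+x0,ys+y0],103); c=W.mean(0); U,S,V=np.linalg.svd(W-c,full_matrices=False)
    d=c-stem; print("sleeve",st[i,4],"dir",np.degrees(np.arctan2(V[0][1],V[0][0])).round(1),"from stem",np.degrees(np.arctan2(d[1],d[0])).round(1),"r",np.linalg.norm(d).round(1),"len",np.ptp((W-c)@V[0]).round(1))
s=load("lv2")
sleeve(s,(382,185,462,226),[564.5,-79.3]); sleeve(s,(390,5,475,80),[643,-67.1])
c=np.array([560.7,71.7]); ph=0.3; u=np.array([np.cos(ph),np.sin(ph)])
arm.move_pose([*(c-73*u),300],q(ph)); s=snap("wrist"); save(s,"fin")
px=topx(s,[[*c,175]])[0].astype(int); g=cv2.cvtColor(s["pixels"],cv2.COLOR_BGR2GRAY)
r0,c0=max(0,px[1]-45),px[0]-45; w=g[r0:px[1]+45,c0:px[0]+45]
_,m=cv2.threshold(w,90,1,cv2.THRESH_BINARY_INV); n,l,st,ce=cv2.connectedComponentsWithStats(m); i=1+st[1:,4].argmax()
print("knob",st[i],onz(s,[ce[i]+[c0,r0]],175).round(1), px)
print(arm.read_state()["clock"]); cv2.imwrite("pics/fin8.png",s["pixels"])
```

```text
sleeve 1156 dir -81.2 from stem -80.5 r 62.8 len 60.9
sleeve 1537 dir 143.0 from stem -36.6 r 63.2 len 63.4
knob [  23   21   49   51 1954] [[560.7  70.9]] [325 114]
53.825
```

View pics/fin8.png

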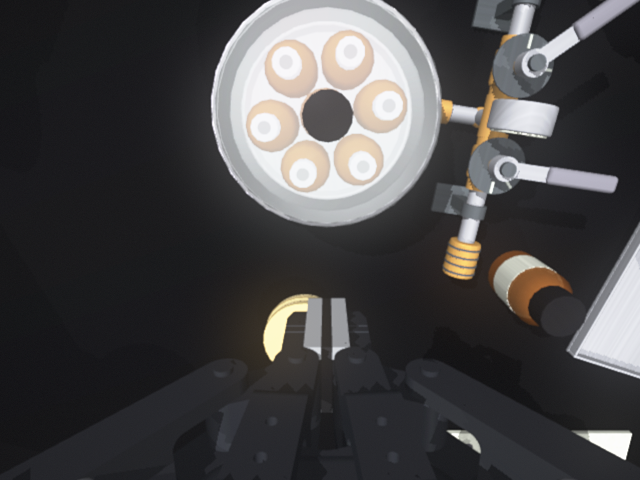

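The final view shows the dome concentric on the plate (knob (327,115), 0.8 mm from seat centre). The vent is at −81.2°, which is shut, and vac is about 44.4° from shut. Handing in.

```bash
python3 -c "
from h import *
print(arm.close_job())"
```

```text
the job is handed in; nothing more can be done
None
```

I handed the job in at about 54 s: both bottles are upright in the gaps, the dome is flat and 0.8 mm off the seat centre, the vent is shut against its stop, and the vacuum valve is about 44° from shut (target 45°).

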